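# Swing the bench lamp over the flanged fitting

## Robot

A 7-joint arm with a two-finger parallel gripper is mounted at the origin on the work surface. World frame = base frame: x ahead of the robot, y to its left, z up, the work surface at z = 0. Lengths are in m, angles in rad, forces in N, time in s.
With the tool pointing down it reaches from about 0.425 to 0.875 m from the base axis. Payload 8.4 kg.
Tool frame: the origin (TCP) lies midway between the tips of the shut fingers; the grasp point (between the pads) lies 19 mm behind it (r.pinch_z is the distance from the TCP to the grasp point, in m); z points along the fingers, y is the line along which they close (so a half turn about z gives the same grasp; the last joint's range is limited). The gripper opens to 85 mm and grips with 20 to 120 N. Pads are 22 mm wide; open, the fingers measure 114 mm over their backs; the gripper's body (76 mm by 85 mm) begins 54 mm behind the grasp point. The pads swing forward as they close: fully open they stand 13 mm farther back than shut.
Start: joints at [-1.293, 0.333, 0.04, 1.465, -0.013, 1.343, -0.059], TCP at [0.239, 0.604, 0.231] pointing down, gripper open.
Joint ranges: [-2.58, 2.58], [-0.38, 2.09], [-1.3, 1.39], [0.25, 2.4], [-1.5, 4.64], [0.08, 2.09], [-2.65, 2.65]. Speed limits (rad/s): [2.22, 2.22, 2.79, 2.79, 3.14, 3.14, 3.14].

## Interface

Orientations are given as a unit quaternion [x, y, z, w].
In Python, from plant import r gives the robot as it stands.
- The arm moves only by the tool drive_tool, never from a script. Its argument "increments" is a list of rows, each an object with "xyz": the shift along the tool's x, y, z in cm, a list of three; "turn": the turn about the tool's z in rad; "grip": the closure, from 0 (fully open) to 1 (shut). In form: [{"xyz": [dx, dy, dz], "turn": turn, "grip": grip}, ...]. A call has 1 to 20 rows; each row is the pose to reach, as a shift and turn from the pose commanded when the call began, along the tool's axes at that moment; what a row does not reach only later rows make up. A row lasts 1/10 s, in which the tool goes at most 50 mm and 8.59 degrees, less where a joint would pass 70% of its speed; a pose out of reach is approached as far as the arm can. A call with a gripper value outside its range is refused whole. The fingers move at their own pace and stop on an object; "squeeze" is the grip in N (left out, the last holds). Time passes only in rows, so rows that repeat a pose let the fingers close. It gives the time, the measured TCP pose, the force, the opening and the grip force at its end, in the units of the state.
- r.get_obs(): the state, without advancing time (a new reading comes with each control period).
- r.capture(name): name is "scene" or "side" or "wrist"; returns a dict with "frame" (480x640x3 uint8, red, green, blue), "K" (3x3 intrinsics, pixels), "k1" (the pictures are not rectified: a ray, as slopes to the right and down, at radius r is drawn at 1 + k1 r^2 times it, then the intrinsics apply), "rvec" (rotation vector, rad) and "tvec" (3), from world to camera coordinates, as OpenCV has them; the wrist camera has in their place "tool_from_camera" (4x4, takes a point from camera to tool coordinates, whose origin is the TCP and whose axes are the flange's). Camera axes: x right, y down, z forward; pixel columns grow to the right and rows downward; lengths in m; the calibration is good to about 2 mm. A picture is of the moment at which its call begins: read the wrist's pose just before it. There is no depth.
- r.hand_in(): hands the job in; it is judged then, once.
The state is a dict: "clock": time; "joint_pos": joint angles; "joint_vel": joint speeds; "joint_torque": joint torques, N m; "eef_pos": TCP position; "tcp_rot": TCP orientation; "ft_force": force on the tool from outside, world axes, zero at the start; "wrist_torque": the same for the moment, N m; "grip_width": opening from 0.0 (shut) to 1.0 (fully open); "gripper_force": force on a finger pad.
Only numpy, scipy, OpenCV 4.12 (cv2) and the standard library are available. Lean on these libraries where they do the work, as an engineer would, in place of code of your own. Each camera call takes 0.05 s, during which the arm holds its last target. There are 200 camera calls.

## Task

The flanged pipe fitting on the bench is to be inspected next. Swing the arm of the bench lamp round on its stiff hinge until the lamp head is straight over the flanged fitting, not over the sleeve or the elbow, then let go and see that the arm stays there. Do not shift any of the three fittings.

Things in the scene. Friction and masses are not known exactly. Their poses are not given: they have to be found in the camera images.
- lamp_arm: Level arm of a bench lamp, turning on an upright hinge atop a fixed stand (round dark foot, thin post). Origin on the hinge axis, 200 mm above the bench, z up; the tube (14 mm thick) runs along its own -x to the grey shade, 80 mm across, 200 mm from the axis. Its range goes past all three fittings; about 2 N at the grip moves it; no spring, stays where left
- lamp_grip (a point): Middle of the black round upright grip on the centre of the lamp's shade: 18 mm in diameter, 63 mm tall (32 mm above to 31 mm below this point), 200 mm from the hinge axis and 43 mm above the arm's origin. Can be taken from above; being round it turns between the fingers.
- flanged_fitting: The fitting to be lit: a steel pipe fitting standing on the bench, a round flange 84 mm across and 14 mm thick with four dark bolt holes, and on it an upright open tube 48 mm across; 60 mm high in all. Origin at the centre of its underside, z up. Its centre lies within about 15 mm of the circle that the lamp head's centre travels on. Loose, 0.8 kg
- sleeve: Bystander: a plain upright steel tube 62 mm across and 70 mm high, with a dark band round its middle. Origin at the centre of its underside, z up. Loose, 0.5 kg, also under the lamp head's circle
- elbow: Bystander: a 90 degree steel pipe elbow lying flat, about 70 mm by 70 mm and 44 mm high, with a dark collar at each end. Origin on the bench under the middle of its outline, z up; its legs point along its own +x and +y. Loose, 0.6 kg, also under the lamp head's circle
Mind the look-alikes: they are no part of the job. Leave any blue look-alike of the flanged_fitting alone.

How it is judged:
At the end, for the whole second after the job is handed in: The lamp arm is at rest and points at the flanged fitting: the centre line of the arm passes within 35 mm (10 degrees of swing) of the fitting's centre, which is on the lamp head's side of the hinge, more than 150 mm from the hinge axis along the arm; the fitting stands upright (within 0.15 rad) (y of flanged_fitting in the frame of lamp_arm between -0.035 and 0.035 m and x of flanged_fitting in the frame of lamp_arm below -0.15 m and angular speed of lamp_arm below 0.05 rad/s and angle between flanged_fitting's own z axis and vertical below 0.15 rad); the robot touches nothing.
It fails at once if the flanged fitting is shifted by more than 20 mm (distance of flanged_fitting from where it was at the start of the episode above 0.02 m).
It fails at once if the sleeve is shifted by more than 20 mm (distance of sleeve from where it was at the start of the episode above 0.02 m).
It fails at once if the elbow is shifted by more than 20 mm (distance of elbow from where it was at the start of the episode above 0.02 m).
It also fails if it takes over 32 s, if anything falls off the work surface, if the arm or the gripper's body presses on something with over 40 N, if the wrist force passes 120 N, or if a joint passes its speed limit or range.

## Working session

There is one attempt and no reset: what is moved stays moved. The work goes in short steps, Python scripts to look and compute and a tool call to move; the robot and the scene stay as the last step left them, time stands still between calls to the robot, and variables do not carry over. Pictures are saved under pics/ and viewed, at most 10 in all, crops included, and the job is handed in when it is done.

Besides the shell and the picture viewer there is one more tool, called after ">>>" as a command line: name --argument value ..., lists and objects as JSON in quotes. drive_tool: Moves the arm, as the interface text tells. Its arguments: {"type":"object","properties":{"increments":{"type":"array","items":{"type":"object","properties":{"xyz":{"type":"array","items":{"type":"number"}},"turn":{"type":"number"},"grip":{"type":"number"}}}},"squeeze":{"type":"number"}},"required":["increments"]}

```bash
mkdir -p pics; cat > h.py <<'E'
import numpy as np,cv2
from plant import r
def cap(n,f):
    o=r.get_obs();c=r.capture(n);cv2.imwrite(f'pics/{f}.png',c['frame'][:,:,::-1]);np.save(f'pics/{f}.npy',{**c,'o':o},allow_pickle=True);return c
def ld(f): return np.load(f'pics/{f}.npy',allow_pickle=True).item()
def ray(c,u,v):
    K=np.array(c['K']);p=np.array([(u-K[0,2])/K[0,0],(v-K[1,2])/K[1,1]]);q=p.copy()
    for _ in range(30): q=p/(1+c['k1']*(q@q))
    R=cv2.Rodrigues(np.array(c['rvec'],float))[0];t=np.array(c['tvec']).ravel()
    return -R.T@t,R.T@np.array([q[0],q[1],1])
def onz(c,u,v,z):
    o,d=ray(c,u,v);return o+d*(z-o[2])/d[2]
E
python3 - <<'E'
from h import *
a=cap('scene','s0');b=cap('side','d0')
print(r.get_obs(),r.pinch_z)
for c in(a,b):print(ray(c,320,240))
E
```

```text
{'clock': 0.1, 'joint_pos': array([-1.293198  ,  0.33381551,  0.03985745,  1.46617764, -0.01339572,
        1.34326721, -0.05850548]), 'joint_vel': array([ 0.00013105, -0.00289915, -0.00020647, -0.00112116,  0.00137815,
        0.00182357,  0.0003836 ]), 'joint_torque': array([ 4.19160511e-03, -6.60010314e+01,  1.37041379e+00, -4.06468856e+01,
        1.73212099e-02,  8.99292034e-03,  4.22267874e-05]), 'eef_pos': array([0.23903266, 0.60402453, 0.2305285 ]), 'tcp_rot': array([ 1.87289068e-01,  9.82304593e-01, -6.95728840e-04, -8.58335093e-05]), 'ft_force': array([0.12212189, 0.28174168, 0.00037861]), 'wrist_torque': array([-0.00594416, -0.05287066, -0.04299647]), 'gripper_force': 0.0, 'grip_width': 1.0024697766201343} 0.0187
(array([1.02224957, 0.07448064, 0.79805797]), array([-0.5973668 , -0.1066701 , -0.79493439]))
(array([0.38897426, 0.74918976, 0.61133535]), array([ 0.14568743, -0.8472094 , -0.51092698]))
```

View pics/s0.png

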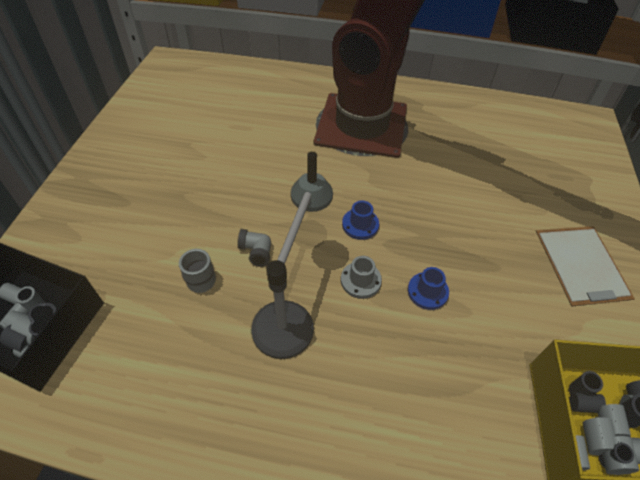

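View pics/d0.png

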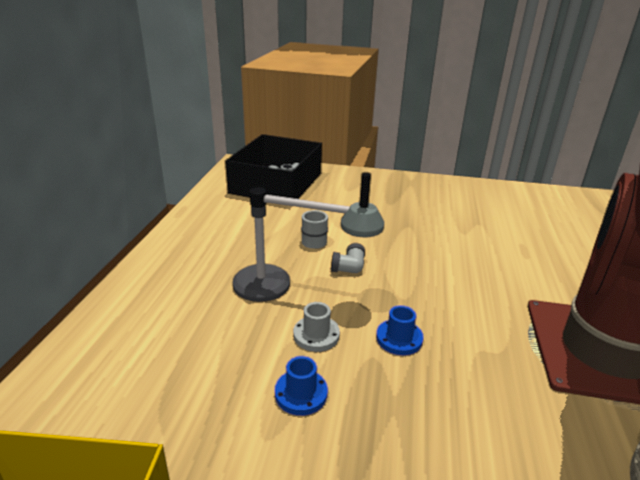

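The scene view shows the lamp hinge cap at about (277,275), its foot at (282,330), and the shade at (312,190) with the grip top at (312,154). The grey flanged fitting is at (361,280), the elbow at (255,245) and the sleeve at (198,270). The two blue look-alikes are at (361,220) and (428,290). The side view agrees: grip top (366,175), fitting (317,330), foot (262,283).

```bash
python3 - <<'E'
from h import *
s=ld('s0');d=ld('d0')
def tri(a,b):
    o1,d1=ray(s,*a);o2,d2=ray(d,*b);t=np.linalg.lstsq(np.c_[d1,-d2],o2-o1,rcond=None)[0]
    p,q=o1+d1*t[0],o2+d2*t[1];return (p+q)/2,np.linalg.norm(p-q)
np.set_printoptions(precision=4,suppress=True)
print('griptop',tri((312,154),(366,175)),onz(s,312,154,.275),onz(d,366,175,.275))
print('gripbot',tri((312,181),(364,206)))
print('cap top',tri((278,265),(258,191)))
print('foot',onz(s,282,329,.012),onz(d,262,282,.012))
# flange: grey contour fit
for c,bx,n in((s,(335,250,390,300),'s'),(d,(288,300,345,352),'d')):
    f=c['frame'];hsv=cv2.cvtColor(f,cv2.COLOR_RGB2HSV);m=((hsv[:,:,1]<60)&(hsv[:,:,2]>60)).astype(np.uint8)
    x0,y0,x1,y1=bx;k=np.zeros_like(m);k[y0:y1,x0:x1]=m[y0:y1,x0:x1]
    cs=max(cv2.findContours(k,0,1)[0],key=cv2.contourArea);P=cs[:,0];print(n,cv2.boundingRect(cs))
    # flange left/right/bottom extents at z=.014
    l,rr=P[P[:,0].argmin()],P[P[:,0].argmax()];print('fl',(onz(c,*l,.014)+onz(c,*rr,.014))/2,np.linalg.norm(onz(c,*l,.014)-onz(c,*rr,.014)))
print('tube top',onz(s,363,264,.06),onz(d,317,310,.06))
print('elbow',onz(s,255,247,.02),onz(d,349,261,.02));print('sleeve',onz(s,196,259,.07),onz(d,315,217,.07))
print('blue',onz(s,361,228,.0),onz(s,428,296,.0))
E
```

```text
griptop (array([ 0.449 , -0.0465,  0.2718]), np.float64(0.0005704923721086384)) [ 0.452  -0.0459  0.275 ] [ 0.4485 -0.0385  0.275 ]
gripbot (array([ 0.4497, -0.0466,  0.2104]), np.float64(0.004072373400107745))
cap top (array([ 0.6463, -0.0571,  0.2151]), np.float64(0.0010885437268437338))
foot [ 0.6546 -0.0586  0.012 ] [ 0.6448 -0.052   0.012 ]
s (341, 256, 41, 42)
fl [0.5095 0.0704 0.014 ] 0.08276410354780271
d (293, 302, 47, 50)
fl [0.5074 0.0753 0.014 ] 0.08313658007032096
tube top [0.5076 0.07   0.06  ] [0.5071 0.0717 0.06  ]
elbow [ 0.4857 -0.161   0.02  ] [ 0.4797 -0.1579  0.02  ]
sleeve [ 0.5731 -0.2502  0.07  ] [ 0.5737 -0.2477  0.07  ]
blue [0.3691 0.0511 0.    ] [0.5157 0.2112 0.    ]
```

>>> drive_tool --increments '[{"xyz":[-5,-3,-5],"turn":0,"grip":0},{"xyz":[-8,-6,-8],"turn":0,"grip":0},{"xyz":[-12,-9,-10],"turn":0,"grip":0},{"xyz":[-16,-12,-10],"turn":0,"grip":0},{"xyz":[-20,-15,-10],"turn":0,"grip":0},{"xyz":[-24,-18,-10],"turn":0,"grip":0},{"xyz":[-28,-21,-10],"turn":0,"grip":0},{"xyz":[-32,-24,-10],"turn":0,"grip":0},{"xyz":[-36,-26.5,-10],"turn":0,"grip":0},{"xyz":[-39,-29,-10],"turn":0,"grip":0},{"xyz":[-40,-33,-10],"turn":0,"grip":0},{"xyz":[-41,-37,-10],"turn":0,"grip":0},{"xyz":[-42,-41,-10],"turn":0,"grip":0},{"xyz":[-42.5,-45,-10],"turn":0,"grip":0},{"xyz":[-43,-49,-10],"turn":0,"grip":0},{"xyz":[-43.5,-52,-10],"turn":0,"grip":0},{"xyz":[-43.5,-52.8,-10],"turn":0,"grip":0},{"xyz":[-43.5,-52.8,-10],"turn":0,"grip":0},{"xyz":[-43.5,-52.8,-10],"turn":0,"grip":0},{"xyz":[-43.5,-52.8,-10],"turn":0,"grip":0}]'

```text
clock: 2.1
eef_pos: [0.4496, -0.0452, 0.3311]
tcp_rot: [0.186, 0.983, -0.0, -0.0]
ft_force: [0.4, 0.7, -0.9]
grip_width: 1.002
gripper_force: 0.0
```

```bash
python3 - <<'E'
from h import *
c=cap('wrist','w1');o=r.get_obs();print(o['eef_pos'],o['tcp_rot'],o['clock'],o['ft_force'])
T=np.array(c['tool_from_camera']);print(T)
# where expected grip top should appear (axis on TCP, z = tcp.z-.275 below)
p=np.linalg.inv(T)@np.array([0,0,o['eef_pos'][2]-.275,1]);q=p[:2]/p[2];q=q*(1+c['k1']*(q@q));print((np.array(c['K'])@[*q,1])[:2])
E
```

```text
[ 0.44957105 -0.0453117   0.33109798] [ 1.86255001e-01  9.82501365e-01 -3.03763401e-04 -2.24754112e-04] 2.15 [ 0.42331424 -0.07077591  0.27611001]
[[-5.54539151e-04 -9.62778961e-01 -2.70289409e-01  6.87270688e-02]
 [ 9.99999846e-01 -5.28916362e-04 -1.67633355e-04 -2.16101599e-04]
 [ 1.84333764e-05 -2.70289460e-01  9.62779106e-01 -1.43179140e-01]
 [ 0.00000000e+00  0.00000000e+00  0.00000000e+00  1.00000000e+00]]
[320.07399621 256.34349395]
```

View pics/w1.png

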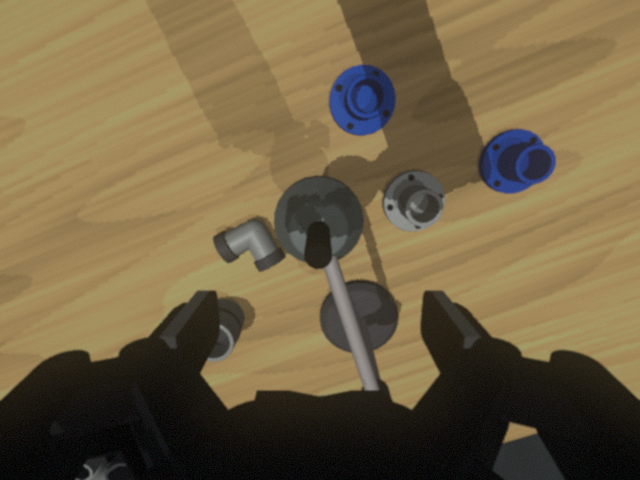

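The wrist view shows the grip top at about (318,255), against an expected (320,256). The tool is centred, so I'll descend and close.

>>> drive_tool --increments '[{"xyz":[0,0,3],"turn":0,"grip":0},{"xyz":[0,0,6],"turn":0,"grip":0},{"xyz":[0,0,8],"turn":0,"grip":0},{"xyz":[0,0,9.3],"turn":0,"grip":0},{"xyz":[0,0,9.3],"turn":0,"grip":0},{"xyz":[0,0,9.3],"turn":0,"grip":0.4},{"xyz":[0,0,9.3],"turn":0,"grip":0.7},{"xyz":[0,0,9.3],"turn":0,"grip":1},{"xyz":[0,0,9.3],"turn":0,"grip":1},{"xyz":[0,0,9.3],"turn":0,"grip":1},{"xyz":[0,0,9.3],"turn":0,"grip":1},{"xyz":[0,0,9.3],"turn":0,"grip":1},{"xyz":[0,0,9.3],"turn":0,"grip":1}]' --squeeze 25

```text
clock: 3.45
eef_pos: [0.4496, -0.0466, 0.2388]
tcp_rot: [0.187, 0.982, 0.0, 0.0]
ft_force: [-1.3, -0.0, 5.3]
grip_width: 0.203
gripper_force: 25.2
```

>>> drive_tool --increments '[{"xyz":[0.25,0.8,0],"turn":0,"grip":1},{"xyz":[0.46,1.57,0],"turn":0,"grip":1},{"xyz":[0.65,2.4,0],"turn":0,"grip":1},{"xyz":[0.81,3.28,0],"turn":0,"grip":1},{"xyz":[0.93,4.15,0],"turn":0,"grip":1},{"xyz":[1.01,5.02,0],"turn":0,"grip":1},{"xyz":[1.01,5.02,0],"turn":0,"grip":1}]'

```text
clock: 4.15
eef_pos: [0.4586, 0.0046, 0.2386]
tcp_rot: [0.187, 0.982, 0.0, -0.0]
ft_force: [-2.4, 1.1, 4.9]
grip_width: 0.199
gripper_force: 25.5
```

Forces are small, so I'll carry on with the rest of the arc.

>>> drive_tool --increments '[{"xyz":[0.03,0.87,0],"turn":0,"grip":1},{"xyz":[0.04,1.74,0],"turn":0,"grip":1},{"xyz":[0.01,2.6,0],"turn":0,"grip":1},{"xyz":[-0.06,3.48,0],"turn":0,"grip":1},{"xyz":[-0.17,4.35,0],"turn":0,"grip":1},{"xyz":[-0.32,5.21,0],"turn":0,"grip":1},{"xyz":[-0.5,6.06,0],"turn":0,"grip":1},{"xyz":[-0.73,6.9,0],"turn":0,"grip":1},{"xyz":[-0.98,7.7,0],"turn":0,"grip":1},{"xyz":[-1.25,8.48,0],"turn":0,"grip":1},{"xyz":[-1.25,8.48,0],"turn":0,"grip":1},{"xyz":[-1.25,8.48,0],"turn":0,"grip":1}]'

```text
clock: 5.35
eef_pos: [0.5017, 0.0783, 0.2384]
tcp_rot: [0.187, 0.982, 0.0, 0.0]
ft_force: [0.4, 0.8, 3.0]
grip_width: 0.205
gripper_force: 25.4
```

Now to open, then lift clear.

>>> drive_tool --increments '[{"xyz":[0,0,0],"turn":0,"grip":0.5},{"xyz":[0,0,0],"turn":0,"grip":0},{"xyz":[0,0,0],"turn":0,"grip":0},{"xyz":[0,0,0],"turn":0,"grip":0},{"xyz":[0,0,0],"turn":0,"grip":0},{"xyz":[0,0,0],"turn":0,"grip":0},{"xyz":[0,0,-3],"turn":0,"grip":0},{"xyz":[0,0,-6],"turn":0,"grip":0},{"xyz":[0,0,-9],"turn":0,"grip":0},{"xyz":[0,0,-12],"turn":0,"grip":0},{"xyz":[0,0,-15],"turn":0,"grip":0},{"xyz":[0,0,-15],"turn":0,"grip":0},{"xyz":[0,0,-15],"turn":0,"grip":0},{"xyz":[0,0,-15],"turn":0,"grip":0}]'

```text
clock: 6.75
eef_pos: [0.5009, 0.0779, 0.3873]
tcp_rot: [0.187, 0.982, -0.0, -0.001]
ft_force: [-0.7, 0.1, 0.4]
grip_width: 1.002
gripper_force: 0.0
```

```bash
python3 - <<'E'
from h import *
cap('side','d2');cap('scene','s2');o=r.get_obs();print(o['eef_pos'],o['grip_width'],o['clock'],o['ft_force'])
E
python3 -c "
import cv2,numpy as np
a=cv2.imread('pics/s2.png')[100:380,150:450];b=cv2.imread('pics/d2.png')[130:410,200:500]
cv2.imwrite('pics/m2.png',cv2.resize(np.hstack([a,b]),None,fx=1.3,fy=1.3))"
```

```text
[0.50088007 0.07796727 0.38722817] 0.9972926214779352 6.85 [-0.88388969 -0.55252091 -0.18253053]
```

View pics/m2.png

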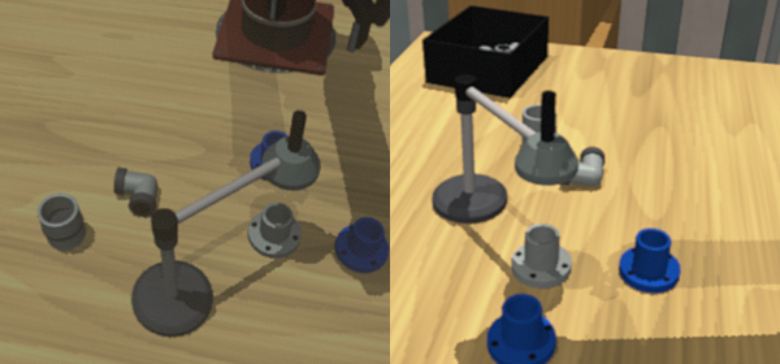

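The lamp stands free of the gripper and all fittings are in place. The grip top is at scene (379,187) and side (321.5,203). I'll check the bearing and hand in only if it passes.

```bash
python3 - <<'E'
from h import *
s=ld('s2');d=ld('d2')
h=np.array([.649,-.0565]);f=np.array([.508,.0715])
g=(onz(s,379,187,.275)[:2]+onz(d,321.5,203,.275)[:2])/2
a=(g-h)/np.linalg.norm(g-h);off=a[0]*(f-h)[1]-a[1]*(f-h)[0]
print(g,off)
if abs(off)<.015: print(r.hand_in())
E
```

```text
[0.50359443 0.07935374] 0.0027310447438610996
the job is handed in; nothing more can be done
None
```

The lamp head is now over the grey flanged fitting and the job is handed in: the arm's centre line passes about 3 mm from the fitting's centre by camera, the arm stayed put after release, and no fitting appears to have moved.

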